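# True the side fence of a plate nest with a setting square

### The arm

A 7-joint arm with a two-finger parallel gripper is mounted at the origin on the work surface. World frame = base frame: x ahead of the robot, y to its left, z up, the work surface at z = 0. Lengths are in mm, angles in rad, forces in N, time in s.
With the tool pointing down it reaches from about 400 to 875 mm from the base axis. Payload 19.3 kg.
Tool frame: the origin (TCP) lies at the very end of the fingers, on their centre line; the grasp point (between the pads) lies 19 mm behind it (grip_point_offset is the z of the grasp point in the tool frame, in mm); z points along the fingers, x is the direction in which the jaws open and shut, and the axes are right-handed (so a half turn about z gives the same grasp; the last joint's range is limited). The gripper opens to 85 mm and grips with 20 to 120 N. Pads are 22 mm wide; open, the fingers measure 114 mm over their backs; the gripper's body (76 mm by 85 mm) begins 54 mm behind the grasp point. The pads swing forward as they close: fully open they stand 13 mm farther back than shut.
Start: joints at [-1.206, 0.521, -0.036, 1.599, 0.021, 1.021, -0.113], TCP at [263.285, 566.83, 231.291] pointing down, gripper open.
Joint ranges: [-2.91, 2.91], [-0.3, 2.13], [-1.5, 1.42], [0.17, 2.43], [-1.26, 4.41], [0.16, 1.93], [-2.52, 2.52]. Speed limits (rad/s): [1.89, 1.89, 2.39, 2.39, 3.01, 3.01, 3.01].

### API

Orientations are given as a 3x3 rotation matrix whose columns are the frame's x, y, z axes.
In Python, from workcell import movep, movel, goto_joints, open_gripper, clamp, wait, inverse_kinematics, read_state, camera, PlanningError, finish_job, grip_point_offset gives the robot as it stands. Calls block until the motion is done:
- movep(position, orientation): joint-space move of the TCP to a pose.
- movel(position, frame=None, max_speed=150, guard=None): straight line of the TCP; frame=None keeps the orientation; max_speed is the mean speed in mm/s. With guard (N) it stops when the force on the tool has changed by that much, and returns True; else False.
- goto_joints(angles): joint-space move.
- open_gripper() and clamp(): open the fingers fully, or close them until they stop; the grip force is fixed at half the most.
- wait(seconds).
- inverse_kinematics(position, orientation): joint angles nearest the present ones, or None.
- read_state(): the state.
- camera(name): name is "scene" or "top" or "wrist"; returns a dict with "image" (400x640x3 uint8, blue, green, red), "range_z" (400x640 float32, mm along the optical axis (not along the pixel's ray), 0 where there is no reading), "fx", "fy", "cx", "cy" (pixels), "cam_to_world" (4x4, takes a point from camera to world coordinates). Camera axes: x right, y up, looking along -z (the intrinsics and any distortion apply to the point x, -y, -z); pixel columns grow to the right and rows downward; lengths in mm; the calibration is good to about 2 mm. A picture is of the moment at which its call begins.
A pose or a line that the arm cannot do raises PlanningError and nothing moves.
- finish_job(): hands the job in, once; it reports no verdict.
The state is a dict: "time": time; "qpos": joint angles; "qvel": joint speeds; "joint_efforts": joint torques, N m; "eef_pos": TCP position; "tool_rot": TCP orientation; "ft_force": force on the tool from outside, world axes, zero at the start; "torque": the same for the moment, N m; "finger_gap": finger opening in mm.
Only numpy, scipy, OpenCV 4.12 (cv2) and the standard library are available. Lean on these libraries where they do the work, as an engineer would, in place of code of your own. Each camera call takes 0.05 s, during which the arm holds its last target.

### The job

The side fence of the plate nest on the lab bench has swung inwards and its corner is no longer square. Pick up the steel setting square by its upright grip, lay one leg flat against the fixed back fence and slide it into the corner until its other leg has pushed the side fence out and both legs sit flush against both fences with no gap; keep both faces pressed gently (about 8 to 12 newtons each, never over 25) for a good second. Then draw it straight back without shifting the fence, set the square down flat in its tray and let go; touch the fences with nothing but the square and leave everything else where it is.

Things in the scene. Friction and masses are not known exactly. Their poses are not given: they have to be found in the camera images.
- square_grip (a point): Steel setting square, 0.2 to 0.4 kg, flat in the tray: an L in plan, legs 18 tall, 12 thick, with an upright grip in the angle, 34 long (its x), 14 thick (its y), top 64 above the underside; grip it across the 14 at 38 to 62 above the underside. This point: middle of the grip, 48 above the underside. z up; +x points through leg A, +y through leg B (see square_corner).
- square_corner (a point): Underside point where the planes of the square's outer faces meet, 30 in +x and 30 in +y from the grip, same axes. From it leg A's outer face (looks to +x) runs along -y from 6 to 92; leg B's outer face (looks to +y) runs along -x from 6 to 90; the heel itself is cut back 6.
- nest_corner (a point): Nominal corner of the plate nest, on top of its base plate (6 above bench; fixed). +x points to the back fence, +y to the side fence, z up; the work area is at -x, -y; base plate x +35 to -155, y +30 to -140. The fences sit locked on slots: the back fence's face is a plane x = c, the side pivot at y = d, where c and d are each within +-5 and not measured: feel for them.
- nest: The nest's black base plate 190 x 170 x 6, origin at the centre of its underside, axes as nest_corner (which is 60 in +x, 55 in +y). Its two aluminium fences stand 7 to 27 above the bench, smooth (friction about 0.3). Back fence: rigid, 14 thick, from 7 to 130 in -y of nest_corner. The square fits with x, y parallel to the nest's, held just off the plate (rubbing adds to the felt force), leg A on the back fence, leg B on the side.
- nest_side (a joint): Angle (rad) of the side fence, 12 thick, running 102 along -x from its pivot (x = 0, y = d of nest_corner; screw up to 36 above bench). 0: parallel to nest x, true. Positive: free end swung inwards (to -y); starts 0.09 to 0.17. Held by friction: 3 to 4 N at the free end turn it, it stays where left; once a leg lies flush on it it resists sharply (over 20 N to go past).
- tray: White tray, 210 x 210, walls 4 thick and 12 high, floor 4 thick, fixed to the bench; origin at the centre of its underside, z up.
- vial: Small glass vial, 20 wide, 36 tall, standing on the nest's base plate at the robot's end, away from the fences; leave alone. Origin at its underside.
- driver: Screwdriver 120 long lying in the tray along the -y wall; leave alone.
- press: Steel sealing press, a straight bar 90 x 35 x 10 with an upright grip like the square's, top 55 above the bench; on the bench between nest and tray; not an L; leave alone.
- tipbox: Pipette tip box, 122 x 85 x 57, far side of the bench; leave alone.
- carton: Small carton 120 x 70 x 35, right; leave alone.
- beaker: Glass beaker 70 wide, 70 tall, left; leave alone.
Things that resemble listed ones, but are neither listed nor needed, are in the scene too. Leave any blue or green look-alike of the part that bears square_grip alone.

How it is judged (in metres and radians):
On the way:
1. the square, pressed with one leg on the back fence and the other along the side fence, sits flush in the corner with the side fence trued (contact force between square and nest_back_c0 between 3 and 16 N and contact force between square and nest_side_c0 between 4.2 and 16 N and angle between the x axis of square_grip and the x axis of nest_corner, either way round below 0.026 rad and value of joint nest_side between -0.02 and 0.02 rad and horizontal distance between square_corner and nest_corner below 0.012 m), for 0.7 s.
At the end, for the whole second after the job is handed in: The side fence is left parallel to the nest within 0.02 rad (about 1 degree), and the square lies flat and at rest on the tray's floor (tilt under 0.05 rad, grip within 90 mm of the tray's centre each way), released (value of joint nest_side between -0.02 and 0.02 rad and angle between square_grip's own z axis and vertical below 0.05 rad and z of square_grip in the frame of tray between 0.049 and 0.055 m and x of square_grip in the frame of tray between -0.09 and 0.09 m and y of square_grip in the frame of tray between -0.09 and 0.09 m and linear speed of square below 0.01 m/s); the robot touches nothing.
It fails at once if the square pressed a fence with more than 25 N (contact force between square and nest_back_c0 above 25 N or contact force between square and nest_side_c0 above 25 N).
It fails at once if a fence was touched by the robot itself (contact force between any of the fingers, the arm and nest_side_c0 above 0.5 N or contact force between any of the fingers, the arm and nest_back_c0 above 0.5 N).
It fails at once if a bystander was shifted by more than 20 mm (distance of any of vial, driver, press, tipbox, carton, beaker from where it was at the start of the episode above 0.02 m).
It also fails if it takes over 69 s, if anything falls off the work surface, if the arm or the gripper's body presses on something with over 40 N, if the wrist force passes 120 N, or if a joint passes its speed limit or range.

## Working session

There is one attempt and no reset: what is moved stays moved. The work goes in short steps, each a Python script; the robot and the scene stay as the last script left them, time stands still between calls to the robot, and variables do not carry over. Pictures are saved under pics/ and viewed, and the job is handed in when it is done.

```bash
ls; mkdir -p pics
python3 - <<'E'
from workcell import *
import cv2,numpy as np
for n in ["scene","top","wrist"]:
    c=camera(n); cv2.imwrite(f"pics/{n}0.png",c["image"]); np.savez(f"{n}0.npz",**c)
    print(n,c["fx"],c["fy"],c["cx"],c["cy"],np.round(c["cam_to_world"],3).tolist(),[k for k in c])
s=read_state(); print(s["time"],s["ft_force"],s["finger_gap"],grip_point_offset)
E
```

```text
pics
scene 456.76271630592146 456.76271630592146 318.20401096044793 195.31176300468627 [[-0.13, -0.57, 0.811, 1516.954], [0.991, -0.073, 0.108, 126.351], [-0.002, 0.818, 0.575, 776.754], [0.0, 0.0, 0.0, 1.0]] ['image', 'range_z', 'fx', 'fy', 'cx', 'cy', 'cam_to_world']
top 482.64416056177123 482.64416056177123 332.17193527670156 198.8771283677706 [[0.024, 0.992, -0.126, 374.707], [-1.0, 0.023, -0.005, -11.207], [-0.002, 0.126, 0.992, 1343.412], [0.0, 0.0, 0.0, 1.0]] ['image', 'range_z', 'fx', 'fy', 'cx', 'cy', 'cam_to_world']
wrist 292.6806137018524 292.6806137018524 320.6227079414818 201.4545703573681 [[0.421, -0.871, -0.252, 198.615], [0.907, 0.404, 0.119, 597.297], [-0.001, -0.279, 0.96, 373.41], [0.0, 0.0, 0.0, 1.0]] ['image', 'range_z', 'fx', 'fy', 'cx', 'cy', 'cam_to_world']
0.15 [-0.31226626  0.00946291 -0.10395454] 85.60576588533974 -18.700000000000003
```

View pics/top0.png

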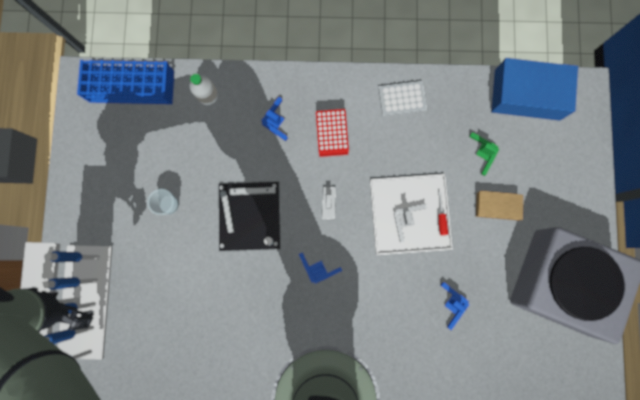

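View pics/scene0.png

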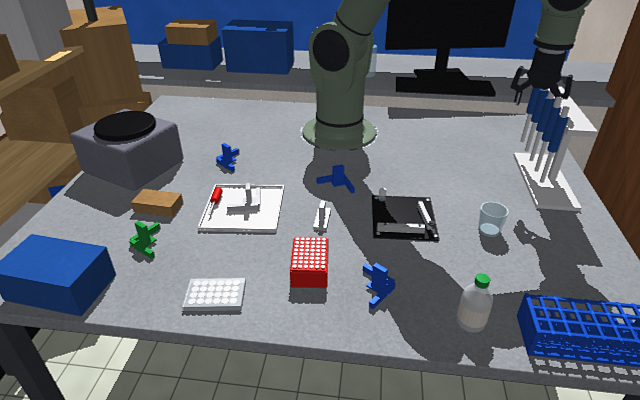

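View pics/wrist0.png

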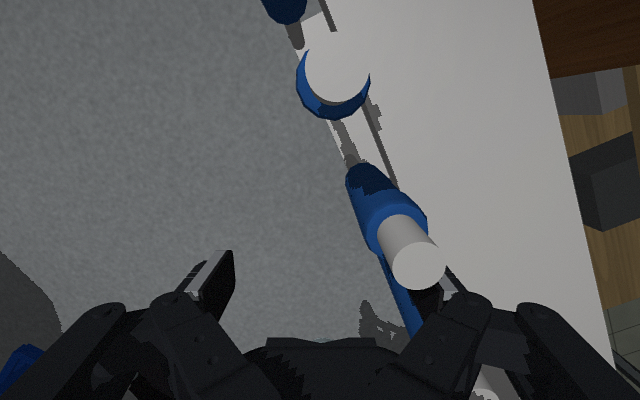

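```bash
cat > h.py <<'E'
import numpy as np, cv2
def proj(c,P):
    P=np.atleast_2d(np.asarray(P,float)); M=np.linalg.inv(c["cam_to_world"])
    p=P@M[:3,:3].T+M[:3,3]; return np.c_[c["cx"]+c["fx"]*p[:,0]/-p[:,2], c["cy"]+c["fy"]*(-p[:,1])/-p[:,2]]
def ray(c,uv):
    uv=np.atleast_2d(np.asarray(uv,float)); d=np.c_[(uv[:,0]-c["cx"])/c["fx"],-(uv[:,1]-c["cy"])/c["fy"],-np.ones(len(uv))]
    T=np.asarray(c["cam_to_world"]); return T[:3,3],d@T[:3,:3].T
def onplane(c,uv,z):
    o,d=ray(c,uv); return o+d*((z-o[2])/d[:,2])[:,None]
def tri(c1,uv1,c2,uv2):
    o1,d1=ray(c1,uv1);o2,d2=ray(c2,uv2);out=[]
    for a,b in zip(d1,d2):
        A=np.c_[a,-b]; t=np.linalg.lstsq(A,o2-o1,rcond=None)[0]
        p,q=o1+t[0]*a,o2+t[1]*b; out.append(np.r_[(p+q)/2,np.linalg.norm(p-q)])
    return np.array(out)
def load(n): 
    z=np.load(n+".npz"); return {k:z[k] for k in z}
def down(yaw): # tool z down, tool x at world angle yaw
    c,s=np.cos(yaw),np.sin(yaw); return np.array([[c,s,0],[s,-c,0],[0,0,-1.]])
E
python3 - <<'E'
from h import *
c=load("top0")
for n,uv,z in [("nest",[[219,182],[279,181],[280,249],[219,250]],6),("tray",[[370,178],[445,173],[453,249],[377,255]],12),("grip",[[404,205]],60),("vial",[[268,240]],36),("press",[[328,200]],30)]:
    print(n,np.round(onplane(c,uv,z)).tolist())
T=np.array(load("wrist0")["cam_to_world"]);print(np.round(T,3))
im=cv2.imread("pics/top0.png")
cv2.imwrite("pics/crop0.png",np.hstack([cv2.resize(im[165:265,200:300],(400,400),interpolation=2),cv2.resize(im[165:265,362:462],(400,400),interpolation=2)]))
E
```

```text
nest [[585.0, 314.0, 6.0], [592.0, 145.0, 6.0], [402.0, 136.0, 6.0], [395.0, 304.0, 6.0]]
tray [[605.0, -109.0, 12.0], [624.0, -319.0, 12.0], [413.0, -340.0, 12.0], [392.0, -131.0, 12.0]]
grip [[526.0, -198.0, 60.0]]
vial [[425.0, 166.0, 36.0]]
press [[538.0, 6.0, 30.0]]
[[ 4.21000e-01 -8.71000e-01 -2.52000e-01  1.98615e+02]
 [ 9.07000e-01  4.04000e-01  1.19000e-01  5.97297e+02]
 [-1.00000e-03 -2.79000e-01  9.60000e-01  3.73410e+02]
 [ 0.00000e+00  0.00000e+00  0.00000e+00  1.00000e+00]]
```

View pics/crop0.png

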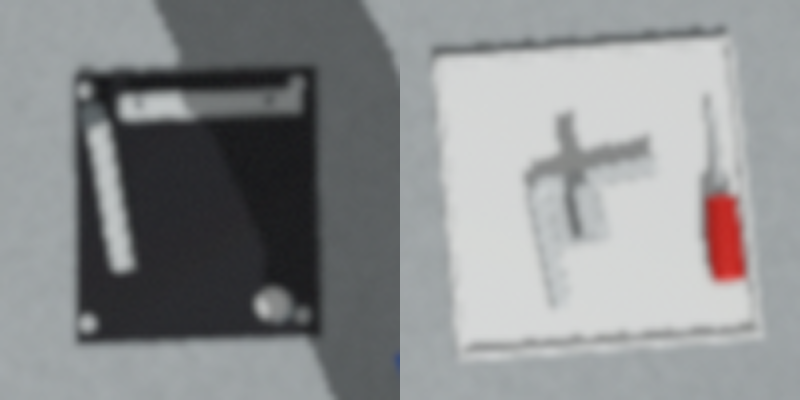

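Run:
```python
from h import *
from workcell import *
s=read_state(); R=np.array(s["tool_rot"]); p=np.array(s["eef_pos"])
T=np.array(load("wrist0")["cam_to_world"])
print(np.round(R,3)); Tt=np.eye(4);Tt[:3,:3]=R;Tt[:3,3]=p
X=np.linalg.inv(Tt)@T; np.save("X.npy",X); print(np.round(X,3))
for yaw in [98,-82,90,-90]:
  for tgt in [(526,-198),(490,225)]:
    for z in [250,300,45]:
      q=inverse_kinematics([*tgt,z],down(np.radians(yaw))); print(yaw,tgt,z,None if q is None else np.round(q,2))
```

```text
[[ 0.421  0.907 -0.   ]
 [ 0.907 -0.421 -0.001]
 [-0.001  0.    -1.   ]]
[[ 1.00000e+00 -0.00000e+00  0.00000e+00  4.93000e-01]
 [-0.00000e+00 -9.60000e-01 -2.79000e-01 -7.15010e+01]
 [ 1.00000e-03  2.79000e-01 -9.60000e-01 -1.42555e+02]
 [ 0.00000e+00  0.00000e+00  0.00000e+00  1.00000e+00]]
98 (526, -198) 250 [-0.08  0.43  0.46  1.77 -0.22  0.99  2.18]
98 (526, -198) 300 [-0.15  0.4   0.56  1.71 -0.23  1.11  2.19]
98 (526, -198) 45 [ 0.26  0.69 -0.01  1.9   0.01  0.56  1.96]
98 (490, 225) 250 [-0.5   0.36 -0.06  1.8   0.02  0.97  1.15]
98 (490, 225) 300 [-0.51  0.31 -0.04  1.74  0.01  1.09  1.16]
98 (490, 225) 45 [-0.46  0.66 -0.11  1.95  0.13  0.53  1.05]
-82 (526, -198) 250 [-0.4   0.6   1.    1.78 -0.57  1.08 -0.63]
-82 (526, -198) 300 [-0.4   0.51  0.97  1.72 -0.46  1.16 -0.73]
-82 (526, -198) 45 [-0.07  0.75  0.47  1.91 -0.57  0.61 -0.66]
-82 (490, 225) 250 [-1.01  0.43  0.64  1.83 -0.3   0.98 -1.67]
-82 (490, 225) 300 [-1.03  0.37  0.65  1.77 -0.25  1.09 -1.72]
-82 (490, 225) 45 [-0.84  0.72  0.43  1.97 -0.54  0.56 -1.47]
90 (526, -198) 250 [-0.1   0.44  0.49  1.77 -0.24  0.99  2.05]
90 (526, -198) 300 [-0.17  0.4   0.6   1.71 -0.25  1.11  2.07]
90 (526, -198) 45 [ 0.24  0.69  0.02  1.9  -0.03  0.56  1.85]
90 (490, 225) 250 [-0.52  0.36 -0.03  1.81  0.01  0.97  1.02]
90 (490, 225) 300 [-0.53  0.31 -0.01  1.74  0.    1.09  1.03]
90 (490, 225) 45 [-0.48  0.66 -0.08  1.95  0.1   0.53  0.94]
-90 (526, -198) 250 [-0.42  0.62  1.04  1.78 -0.6   1.1  -0.74]
-90 (526, -198) 300 [-0.41  0.52  0.99  1.72 -0.47  1.16 -0.85]
-90 (526, -198) 45 [-0.08  0.76  0.49  1.91 -0.59  0.61 -0.78]
-90 (490, 225) 250 [-1.03  0.44  0.67  1.83 -0.32  0.99 -1.79]
-90 (490, 225) 300 [-1.05  0.38  0.69  1.77 -0.27  1.09 -1.84]
-90 (490, 225) 45 [-0.86  0.72  0.45  1.97 -0.56  0.57 -1.59]
```

Run:
```python
from h import *
from workcell import *
def snap(n):
    wait(0.15); c=camera("wrist"); cv2.imwrite(f"pics/{n}.png",c["image"]); np.savez(n+".npz",**c)
R=down(np.radians(90))
for n,p in [("n1",(440,260,190)),("n2",(440,185,190)),("t1",(480,-190,190)),("t2",(480,-250,190))]:
    movep(p,R); snap(n); print(n,read_state()["time"])
```

```text
n1 1.6917
n2 2.2917
t1 3.9
t2 4.45
```

View pics/n1.png

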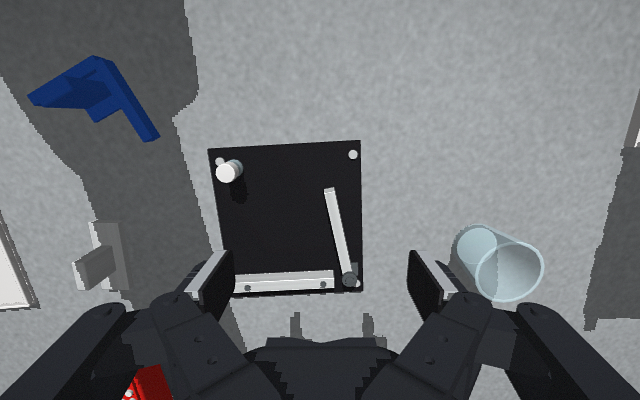

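View pics/n2.png

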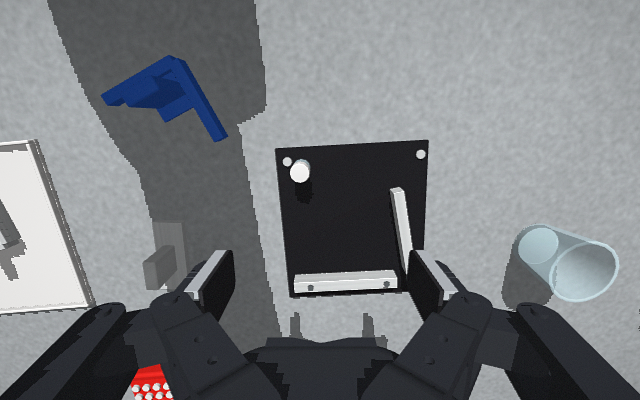

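View pics/t1.png

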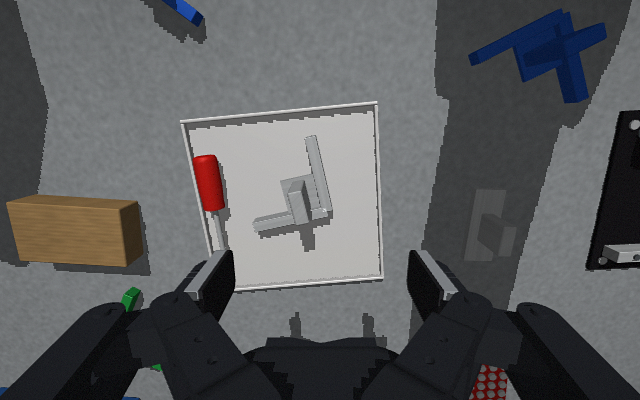

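View pics/t2.png

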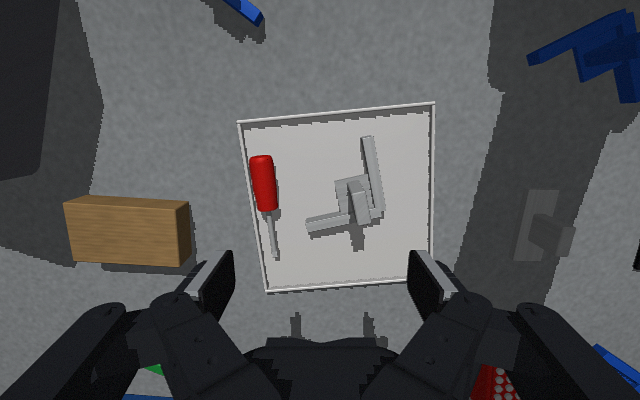

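Run:
```python
import cv2,numpy as np
a=cv2.imread("pics/t1.png")[120:260,240:340];b=cv2.imread("pics/t2.png")[120:260,295:395]
f=lambda i:cv2.resize(i,None,fx=4,fy=4,interpolation=cv2.INTER_NEAREST)
cv2.imwrite("pics/sq.png",np.hstack([f(a),f(b)]))
a=cv2.imread("pics/n1.png")[130:305,200:370];b=cv2.imread("pics/n2.png")[130:305,268:438]
f=lambda i:cv2.resize(i,None,fx=2.35,fy=2.35,interpolation=cv2.INTER_NEAREST)
cv2.imwrite("pics/ne.png",np.hstack([f(a),f(b)]))
```

```text
(no output)
```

View pics/sq.png

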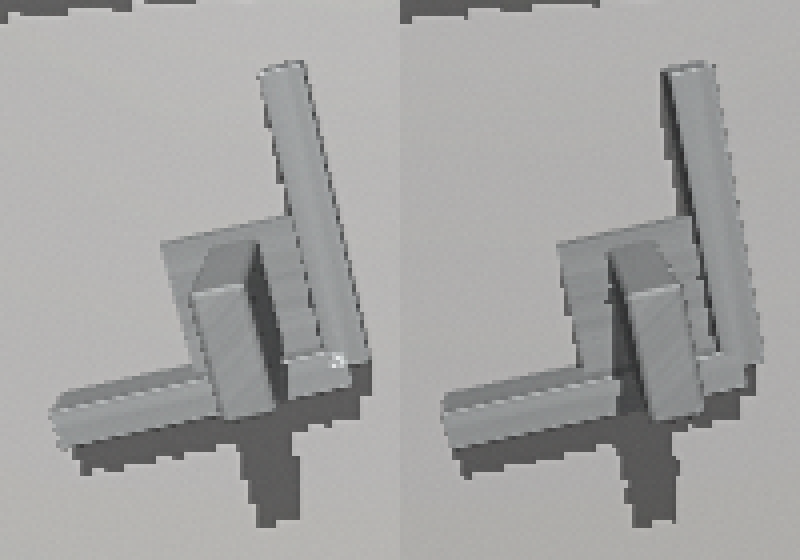

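View pics/ne.png

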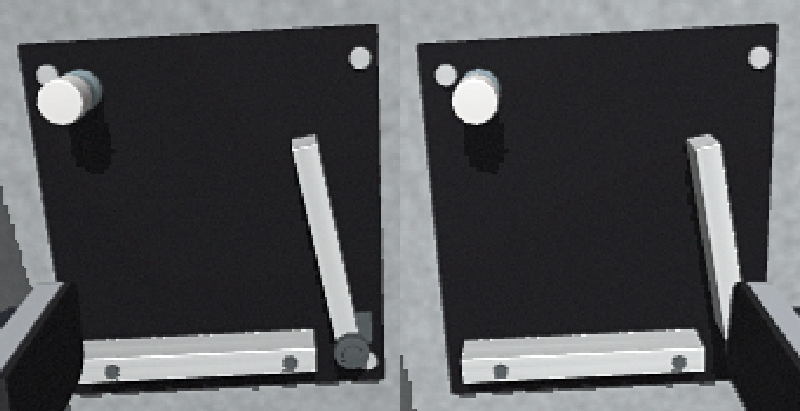

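Run:
```python
from h import *
c1,c2=load("t1"),load("t2")
g1=np.array([(193,293),(243,286),(275,408),(222,417)],float)/4+np.array([240,120])-.5
g2=np.array([(224,293),(281,288),(302,408),(255,417)],float)/4+np.array([295,120])-.5
P=tri(c1,g1,c2,g2); print(np.round(P,1)); print("grip mid",P.mean(0).round(1))
a=(P[0,:2]+P[1,:2])/2; b=(P[2,:2]+P[3,:2])/2; print("yaw tri",np.degrees(np.arctan2(*(b-a)[::-1])), np.linalg.norm(b-a))
for c,g in ((c1,g1),(c2,g2)):
    Q=onplane(c,g,68);a=(Q[0]+Q[1])/2;b=(Q[2]+Q[3])/2;print("plane68",Q.mean(0).round(1),np.degrees(np.arctan2(*(b-a)[1::-1])), np.linalg.norm(b-a))
# leg outer edges top z=22
for c,o,A,B in ((c1,(240,120),[(65,447),(345,388)],[(305,62),(370,358)]),(c2,(295,120),[(50,449),(345,388)],[(315,65),(363,358)])):
    A=onplane(c,np.array(A)/4+o-.5,22)[:,:2];B=onplane(c,np.array(B)/4+o-.5,22)[:,:2]
    dA=A[1]-A[0];dB=B[1]-B[0]; t=np.linalg.solve(np.c_[dA,-dB],B[0]-A[0]); print("corner",(A[0]+t[0]*dA).round(1),"yawA",np.degrees(np.arctan2(*dA[::-1]))-90,"yawB",np.degrees(np.arctan2(*dB[::-1])))
# tray rim: triangulate tray corners
tr1=np.array([(182,122),(377,102),(383,279)]);tr2=np.array([(238,122),(434,102),(432,279)])
print("tray",tri(c1,tr1,c2,tr2).round(1))
# nest
def lines(n,x0,x1,y0,yend):
    c=load(n); g=cv2.GaussianBlur(cv2.cvtColor(c["image"],cv2.COLOR_BGR2GRAY),(3,3),0).astype(float)
    th=70
    def cross(v): # first index where v drops below th -> subpixel
        i=np.where(v<th)[0][0]; return i-1+(v[i-1]-th)/(v[i-1]-v[i])
    rows=np.arange(y0,yend)
    mid=(x0+x1)//2
    L=[];Rr=[];T=[]
    for r in rows:
        v=g[r,x0-20:mid+1-20]; L.append((x0-20+cross(v),r))
        v=g[r,mid+20:x1+20][::-1]; Rr.append((x1+19-cross(v),r))
    for x in range(x0+25,x1-15):
        T.append((x,125+cross(g[125:180,x])))
    out=[]
    for S in (L,Rr,T):
        Q=onplane(c,np.array(S),6)[:,:2].astype(np.float32)
        for _ in range(1):
            vx,vy,px,py=cv2.fitLine(Q,cv2.DIST_HUBER,0,0.5,0.01).ravel()
        out.append((np.array([px,py]),np.array([vx,vy])))
    def inter(a,b):
        t=np.linalg.solve(np.c_[a[1],-b[1]],b[0]-a[0]); return a[0]+t[0]*a[1]
    angs=[np.degrees(np.arctan2(d[1],d[0])) for _,d in out]
    print(n,"angles L,R,T",np.round(angs,2),"TL(-x,-y)",inter(out[0],out[2]).round(1),"TR(-x,+y)",inter(out[1],out[2]).round(1))
lines("n1",210,360,175,240); lines("n2",278,428,190,240)
```

```text
[[ 4.791e+02 -2.196e+02  6.110e+01  3.000e-01]
 [ 4.759e+02 -2.071e+02  6.810e+01  2.000e-01]
 [ 5.071e+02 -2.001e+02  6.450e+01  3.000e-01]
 [ 5.069e+02 -2.124e+02  7.140e+01  3.000e-01]]
grip mid [ 4.923e+02 -2.098e+02  6.630e+01  3.000e-01]
yaw tri 13.519779254946215 30.33786485151899
plane68 [ 491.9 -209.7   68. ] 12.248902824047294 31.194159854886458
plane68 [ 491.7 -210.1   68. ] 13.677603010546925 31.126193881198656
corner [ 514.9 -173.9] yawA 12.67662478636936 yawB 12.531599452841373
corner [ 515.2 -174.6] yawA 12.555039905650276 yawB 12.369672215981094
tray [[ 4.149e+02 -3.369e+02  7.400e+00  3.000e-01]
 [ 3.942e+02 -1.289e+02  7.400e+00  2.000e-01]
 [ 6.002e+02 -1.114e+02  1.440e+01  2.000e-01]]
n1 angles L,R,T [  3.38   3.31 -86.7 ] TL(-x,-y) [402.5 136.5] TR(-x,+y) [392.8 304.4]
n2 angles L,R,T [  3.42   3.25 -86.68] TL(-x,-y) [402.5 136.2] TR(-x,+y) [392.8 304.1]
```

The only grey steel L with an upright grip is the one in the white tray, at t1 (295,200) and top (408,213). The other candidates are the blue look-alikes at top (318,268), (455,303) and (273,120), the green one at (485,150), and the straight-bar press at (328,200). The enlarged crop confirms the L, with the grip top centre at about (491.9,-209.9), yaw 12.5° and top height about 67. Picking it up now.

Run:
```python
from h import *
from workcell import *
R=down(np.radians(102.5)); g=np.array([492.0,-209.9])
q=inverse_kinematics([*g,36],R); print(np.round(q,2))
movep([*g,110],R)
print(movel([*g,36],max_speed=100,guard=6)); s=read_state(); print(s["time"],np.round(s["eef_pos"],2),np.round(s["ft_force"],2))
clamp(); wait(.2); s=read_state(); print(s["time"],s["finger_gap"],np.round(s["eef_pos"],2),np.round(s["ft_force"],2),np.round(s["torque"],2))
movel([*g,60],max_speed=80); wait(.2)
s=read_state(); print(s["time"],s["finger_gap"],np.round(s["eef_pos"],2),np.round(s["ft_force"],2),np.round(s["torque"],2))
c=camera("wrist"); cv2.imwrite("pics/held.png",c["image"]); np.savez("held.npz",**c)
```

```text
[ 0.28  0.68  0.01  1.97 -0.02  0.5   2.1 ]
False
5.7917 [ 492.29 -210.11   36.54] [ 0.7  -0.1  -0.27]
6.6417 13.101049411699268 [ 492.04 -209.94   36.08] [-1.08 -0.86  3.91] [0.07 0.13 0.03]
7.2917 13.05367044110735 [ 491.79 -209.8    59.66] [ 0.71  0.26 -2.49] [-0.01 -0.02  0.02]
```

View pics/held.png

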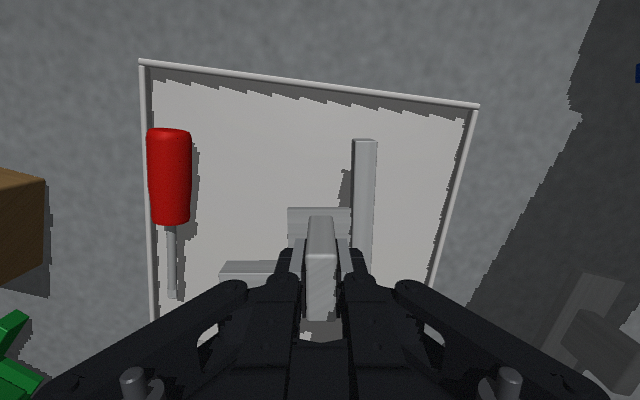

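```bash
cat >> h.py <<'E'
NY=np.radians(3.32); NC=np.array([548.9,284.2])
RN=np.array([[np.cos(NY),-np.sin(NY)],[np.sin(NY),np.cos(NY)]])
def tcp(xn,yn,z): # square corner in nest coords -> TCP
    return [*(NC+RN@np.array([xn-30,yn-30])),z]
def fn(f): f=np.asarray(f); return np.r_[RN.T@f[:2],f[2]]
def cn(p): return RN.T@(np.asarray(p)[:2]-NC)+30
E
python3 - <<'E'
from h import *
from workcell import *
RT=down(NY+np.pi/2)
def show(t):
    s=read_state(); print(t,round(s["time"],2),"corner",cn(s["eef_pos"]).round(2),"z",round(s["eef_pos"][2],2),"F",fn(s["ft_force"]).round(2),"T",np.round(s["torque"],3))
p=read_state()["eef_pos"]; movel([492,-209.9,150],max_speed=180)
movep(tcp(-14,-34,150),RT); show("above")
movel(tcp(-14,-34,60),max_speed=120)
print(movel(tcp(-14,-34,40.5),max_speed=40,guard=4)); wait(.3); show("down")
c=camera("wrist"); cv2.imwrite("pics/innest.png",c["image"]); np.savez("innest.npz",**c)
c=camera("top"); cv2.imwrite("pics/top1.png",cv2.resize(c["image"][165:265,200:300],(600,600),interpolation=2))
show("d2")
E
```

```text
above 9.57 corner [-13.67 -35.32] z 149.83 F [-0.02 -1.04 -2.41] T [-0.022  0.019 -0.017]
False
down 11.4 corner [-13.9  -33.99] z 40.65 F [ 0.03 -0.19 -1.75] T [-0.055 -0.002  0.014]
d2 11.5 corner [-13.95 -33.97] z 40.61 F [-0.2   0.52 -1.76] T [ 0.02  -0.019 -0.01 ]
```

View pics/innest.png

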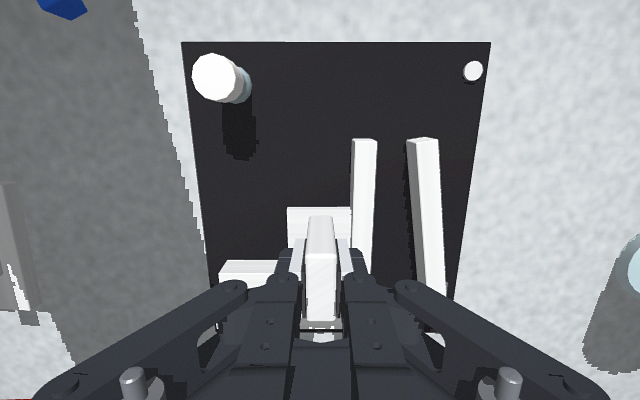

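The square is held level and parallel to the nest, clear of both fences: leg B is at (363,140) and the swung side fence at (423,140). Next I feel for the back fence.

```bash
cat >> h.py <<'E'
from workcell import *
def avg(n=6,dt=.03):
    F=[];T=[];P=[]
    for _ in range(n):
        s=read_state();F.append(s["ft_force"]);T.append(s["torque"]);P.append(s["eef_pos"]);wait(dt)
    return fn(np.mean(F,0)),np.mean(T,0),np.mean(P,0)
def rep(t,b=None):
    F,T,P=avg(); s=read_state()
    if b is not None: F=F-b
    print(t,round(s["time"],2),"corner",cn(P).round(2),"z",round(P[2],2),"F",F.round(2),"T",T.round(3),flush=True); return F,P
E
python3 - <<'E'
from h import *
F,T,P=avg(10); np.save("bias.npy",np.r_[F,T]); print(F,T)
hit=movel(tcp(8,-34,40.5),max_speed=12,guard=4); s=read_state(); print(hit,fn(s["ft_force"])-F,cn(s["eef_pos"]))
rep("afterhit",F); wait(.2); rep("b",F)
E
```

```text
[-0.41252591  0.00988342 -2.15648196] [-0.01039205  0.00745857  0.00237339]
True [0.5063941  0.13276451 0.23081808] [  0.08323852 -34.15086235]
afterhit 13.21 corner [-2.000e-02 -3.421e+01] z 39.87 F [ 0.44 -0.03 -0.02] T [ 0.007  0.007 -0.002]
b 13.61 corner [ -0.07 -34.18] z 39.88 F [ 0.82 -0.09 -0.08] T [0.028 0.007 0.005]
```

Run:
```python
from h import *
b=np.load("bias.npy")[:3]; t0=read_state()["time"]
for x in np.arange(0.5,9,.5):
    movel(tcp(x,-34,40.5),max_speed=20,guard=9)
    F,P=rep(f"{x:.1f}",b)
    if F[0]<-3: break
```

```text
0.5 14.06 corner [  0.38 -34.  ] z 40.49 F [-0.49 -0.16  0.63] T [-0.057  0.337 -0.099]
1.0 14.51 corner [  0.49 -34.01] z 40.37 F [-4.81  0.26  2.15] T [-0.068  1.228 -0.164]
```

Run:
```python
from h import *
b=np.load("bias.npy")[:3]
x=1.0; y=-34
def m():
    F,T,P=avg(4,.02); return F-b,T,P
F,T,P=m()
while y<8 and read_state()["time"]<38:
    step=2.0 if y<-18 else (1.0 if y<-7 else 0.4)
    if F[1]<-4.5: step=min(step,.3)
    y+=step
    x+=float(np.clip((5-(-F[0]))/12*.5,-.3,.3)); x=min(x,3)
    g=movel(tcp(x,y,40.5),max_speed=25,guard=10)
    F,T,P=m(); print(round(read_state()["time"],2),"cmd",round(x,2),round(y,2),"at",cn(P).round(2),"F",F.round(2),"Tz",T[2].round(3),g,flush=True)
    if F[1]<-6.5 or F[0]<-13: break
```

```text
14.89 cmd 1.0 -32.0 at [  0.5 -32. ] F [-4.65  0.46  0.02] Tz -0.155 False
15.21 cmd 1.01 -30.0 at [  0.51 -30.06] F [-4.76 -0.01  0.32] Tz -0.111 False
15.53 cmd 1.02 -28.0 at [  0.51 -28.07] F [-5.03 -0.19 -0.23] Tz -0.159 False
15.84 cmd 1.02 -26.0 at [  0.52 -26.07] F [-4.68  0.29  0.02] Tz -0.14 False
16.16 cmd 1.03 -24.0 at [  0.52 -24.07] F [-4.84  0.18  0.19] Tz -0.156 False
16.48 cmd 1.04 -22.0 at [  0.52 -22.07] F [-4.8  -0.07  0.  ] Tz -0.133 False
16.79 cmd 1.05 -20.0 at [  0.52 -20.07] F [-5.04 -0.18 -0.33] Tz -0.149 False
17.11 cmd 1.05 -18.0 at [  0.54 -18.07] F [-4.52 -0.34 -0.03] Tz -0.137 False
17.43 cmd 1.07 -17.0 at [  0.52 -17.24] F [-5.41 -0.75  0.11] Tz -0.159 False
17.74 cmd 1.05 -16.0 at [  0.52 -16.28] F [-4.75 -1.69 -0.17] Tz -0.158 False
18.06 cmd 1.06 -15.0 at [  0.53 -15.28] F [-5.27 -1.16  0.29] Tz -0.126 False
18.38 cmd 1.05 -14.0 at [  0.51 -14.27] F [-4.81 -1.31  0.12] Tz -0.15 False
18.69 cmd 1.06 -13.0 at [  0.51 -13.27] F [-4.86 -1.   -0.1 ] Tz -0.135 False
19.01 cmd 1.06 -12.0 at [  0.52 -12.29] F [-4.99 -1.   -0.55] Tz -0.15 False
19.32 cmd 1.06
[... 2245 characters left out ...]
1.6 at [0.49 0.57] F [-5.18 -4.31  0.11] Tz -0.07 False
29.14 cmd 1.15 2.0 at [0.51 0.97] F [-5.57 -4.65  0.02] Tz -0.06 False
29.46 cmd 1.13 2.3 at [0.48 1.27] F [-4.93 -4.64 -0.16] Tz -0.046 False
29.77 cmd 1.13 2.6 at [0.49 1.58] F [-4.91 -4.71  0.54] Tz -0.039 False
30.09 cmd 1.13 2.9 at [0.49 1.87] F [-5.29 -4.43  0.15] Tz -0.05 False
30.41 cmd 1.12 3.3 at [0.49 2.29] F [-4.98 -4.39  0.23] Tz -0.029 False
30.73 cmd 1.12 3.7 at [0.48 2.68] F [-4.86 -4.4   0.04] Tz -0.079 False
31.04 cmd 1.13 4.1 at [0.5  3.03] F [-5.09 -4.58  0.26] Tz -0.026 False
31.36 cmd 1.13 4.4 at [0.48 3.1 ] F [-5.47 -5.7   0.14] Tz -0.03 False
31.68 cmd 1.11 4.7 at [0.5  3.15] F [-5.04 -7.22  1.31] Tz -0.003 False
```

Run:
```python
from h import *
b=np.load("bias.npy")[:3]; x,y=1.11,4.7
F=np.array([-5.,-7.2,0])
for i in range(4):
    x+=float(np.clip((9+F[0])/10*.7,-.3,.3)); y+=float(np.clip((9.5+F[1])/5*.6,-.4,.4))
    g=movel(tcp(x,y,40.5),max_speed=20,guard=9)
    F,T,P=avg(5,.03);F=F-b; print(round(read_state()["time"],2),"cmd",round(x,2),round(y,2),cn(P).round(2),"z",P[2].round(2),"F",F.round(2),"T",T.round(3),g,flush=True)
    if abs(F[0]+9)<1.2 and abs(F[1]+9.5)<1.5: break
for _ in range(3): wait(.3); rep("hold",b)
c=camera("top"); np.savez("top2.npz",**c); cv2.imwrite("pics/top2.png",cv2.resize(c["image"][165:265,200:300],(600,600),interpolation=2))
c=camera("wrist"); np.savez("w2.npz",**c);cv2.imwrite("pics/w2.png",c["image"])
print(np.round(read_state()["tool_rot"],4))
```

```text
32.09 cmd 1.39 4.98 [0.53 3.21] z 40.08 F [-6.66 -8.37  2.31] T [-2.017  1.482 -0.086] False
32.51 cmd 1.55 5.11 [0.55 3.23] z 40.06 F [-7.51 -8.64  3.35] T [-2.13   1.687 -0.087] False
32.92 cmd 1.66 5.21 [0.55 3.25] z 40.05 F [-8.13 -9.05  3.96] T [-2.271  1.836 -0.077] False
hold 33.42 corner [0.56 3.24] z 40.06 F [-7.52 -9.15  4.4 ] T [-2.265  1.808 -0.076]
hold 33.92 corner [0.56 3.26] z 40.06 F [-8.17 -9.39  3.79] T [-2.265  1.813 -0.087]
hold 34.42 corner [0.55 3.24] z 40.05 F [-8.   -8.95  3.87] T [-2.289  1.815 -0.082]
[[-0.0571  0.9984 -0.004 ]
 [ 0.9984  0.057  -0.0036]
 [-0.0033 -0.0042 -1.    ]]
```

View pics/w2.png

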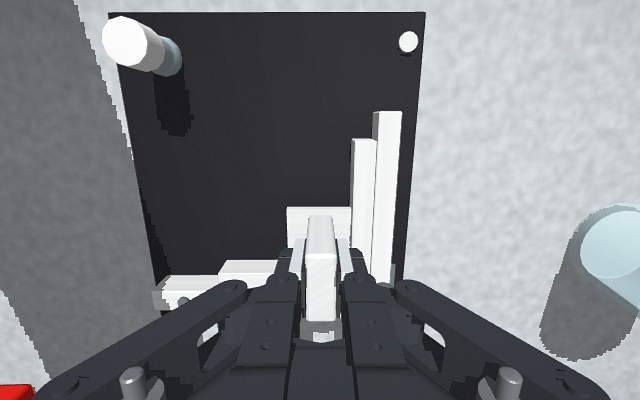

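View pics/top2.png

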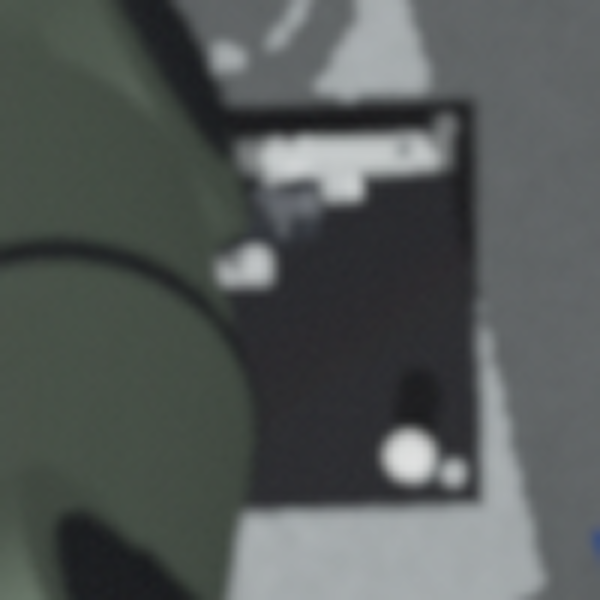

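Leg B lies against the side fence with no gap along its edge (about 375, rows 140–285), and both forces held steady at about 8–9 N for over 2 s. I'll draw back diagonally so that both faces separate at once, then check.

Run:
```python
from h import *
b=np.load("bias.npy")[:3]
movel(tcp(-1.5,0,40.5),max_speed=15); movel(tcp(-14,-20,40.5),max_speed=50); rep("back",b)
movel(tcp(-16,-25,43),max_speed=50); wait(.1)
c=camera("wrist"); np.savez("w3.npz",**c);cv2.imwrite("pics/w3.png",c["image"])
```

```text
back 35.91 corner [-13.85 -19.77] z 40.55 F [ 0.22 -0.07  0.41] T [ 0.006 -0.    -0.001]
```

View pics/w3.png

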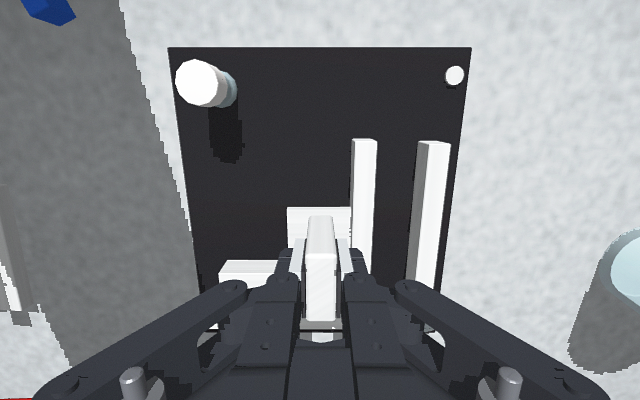

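Run:
```python
from h import *
c=load("w3"); g=cv2.cvtColor(c["image"],cv2.COLOR_BGR2GRAY).astype(float)
def edge(r,x0,x1,th,fall):
    v=g[r,x0:x1]
    for i in range(1,len(v)):
        if (v[i-1]>=th>v[i]) if fall else (v[i-1]<th<=v[i]): return x0+i-1+(v[i-1]-th)/(v[i-1]-v[i])
S=[];L=[];E=[]
for r in range(155,270):
    a=edge(r,425,460,140,True); S.append((a,r))
    e=edge(r,447,480,140,False); E.append((e,r)) if e else None
for r in range(155,270):
    v=g[r,405:440]; i=np.argmax(v>225); L.append((405+i-.5,r))
for n,s,z in (("outer top edge",S,27),("inner top edge",L,27),("plate edge",E,6)):
    s=[q for q in s if q[0] is not None]
    Q=onplane(c,np.array(s,float),z)[:,:2].astype(np.float32); vx,vy,_,_=cv2.fitLine(Q,cv2.DIST_HUBER,0,.5,.01).ravel(); print(n,len(s),np.degrees(np.arctan(vy/vx)).round(2))
```

```text
outer top edge 115 3.26
inner top edge 115 3.26
plate edge 82 3.3
```

The side fence measures 3.26° against 3.30° for the plate edge, so it is true to about 0.001 rad. Now the square goes back into the tray.

Run:
```python
from h import *
g=[493,-210]; R=down(np.radians(102.5))
movel(tcp(-18,-28,150),max_speed=150)
movep([*g,150],R)
movel([*g,50],max_speed=120); wait(.2); F0,_,_=avg(6)
hit=movel([*g,35.5],max_speed=15,guard=5); rep("down",F0); print(hit)
for z in (35.8,35.4,35.0):
    F,P=rep("z",F0)
    if F[2]>1.2 or P[2]<36.0: break
    movel([*g,z],max_speed=15,guard=5)
open_gripper(); wait(.3); print(read_state()["finger_gap"])
movel([*g,110],max_speed=90); movep([470,-215,200],down(np.radians(90))); wait(.5)
for n in("wrist","top"):
    c=camera(n); np.savez(n+"9.npz",**c);cv2.imwrite(f"pics/{n}9.png",c["image"])
rep("end")
```

```text
down 41.24 corner [ -54.53 -460.16] z 36.06 F [-0.48  0.31 10.91] T [ 0.18   0.184 -0.007]
True
z 41.44 corner [ -54.53 -460.16] z 36.06 F [-0.57  0.38 10.48] T [0.158 0.201 0.008]
85.04169801968655
end 44.67 corner [ -77.68 -463.79] z 199.95 F [ 0.06 -0.15 -0.03] T [ 0.013  0.008 -0.013]
```

View pics/wrist9.png

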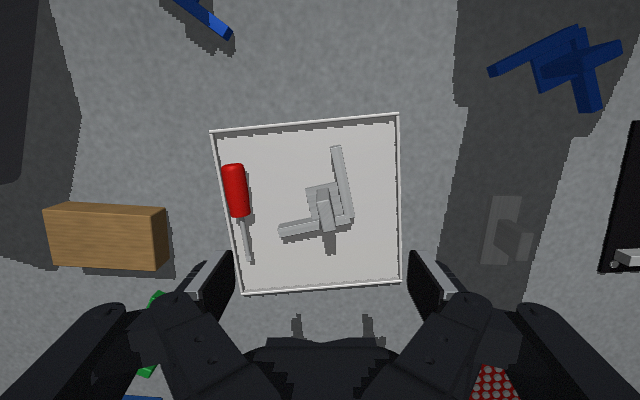

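View pics/top9.png

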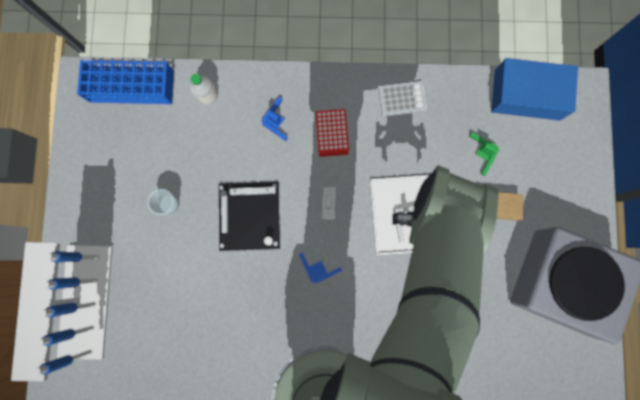

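The square lies flat in the tray at wrist (325,210), clear of the driver at (237,200). The top view shows the side fence square at (224,212), the vial at (268,240) and the press at (328,203) where they were.

Run:
```python
from workcell import *
print(read_state()["time"]); finish_job()
```

```text
44.6667
the job is handed in; nothing more can be done
```

I trued the side fence with the steel square, set the square back flat in its tray and handed the job in at 44.7 s of the 69 s allowed; no verdict was reported.

- **Finding the fences:** I found the back fence by feel at about x = +0.5 mm. With leg A lying on it at about 5 N, I slid the square in until leg B sat flush at about y = +3.2 mm.
- **Pressing:** I held about 8 N on the back fence and 9 N on the side fence for roughly 2 s. These are averaged wrist readings, and no averaged reading passed 10 N on either fence.
- **Fence angle:** after I drew back, the wrist camera showed the side fence at 3.26° and the nest plate's edge at 3.30°, so it is true to about 0.001 rad.
- **Square in tray:** the tool stopped at the same height as at pickup (36.06 against 36.08 mm), and the picture shows the square flat and released.
- **Other things:** I compared the before and after top views by eye only. Nothing visible has moved. The carton was partly hidden by the arm, and the driver was checked in the wrist picture.

Two readings did not fit at first:
- **False stop:** the first touch-guard on the back fence stopped the arm without contact, so I repeated the approach in small force-checked steps.
- **Upward force:** about 4 N of upward force appeared while pressing. By calculation the square was still about 2 mm above the plate, so I put it down to friction on the fence faces, but did not confirm that.

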